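# Post the bamboo pot scraper into the organiser

## Task

Take the bamboo pot scraper out of its draining stand and post it, blade first, through the slot in the orange plate on top of the white drawer organiser, pushing it past the sprung grips until it drops into the closed drawer below. The plate shifts a little and is softly sprung, so feel for the slot and press gently: it breaks under more than about 25 N. Keep the drawer shut, and leave everything else where it stands.

Things in the scene. Friction and masses are not known exactly. Their poses are not given: they have to be found in the camera images.
- scraper: Bamboo pot scraper, flat paddle 8 mm thick (its x), 30 to 65 g, upright in the stand, blade down, leaning up to 4 degrees. Origin: middle of the blade's lower edge; z up to the handle. Blade 60 mm wide (its y) from z 6 to 45 mm, 52 mm wide in the lowest 6 mm; then square shoulders, and from z 45 to 100 mm the handle, 34 mm wide. Grip the handle from above, across the 8 mm.
- scraper_top (a point): The middle of the top end of the scraper's handle, 100 mm above the scraper's origin.
- stand: Grey plastic draining stand fixed to the base, 70 (its x) x 100 (its y) x 34 mm high. Origin: centre of its underside. Its groove, 11 mm wide (x) and 66 mm long (y), has its floor 8 mm above the base, and holds the scraper 26 mm deep.
- organiser: White plastic drawer organiser, fixed, 190 (its x) x 150 (its y) x 130 mm high with the orange plate on its top; origin: centre of its underside. Plate 68 x 112 x 4 mm, sprung: it sinks about 1 mm per 2.5 N, 7 mm at most; with a slot 11 mm wide (organiser x) and 65 mm long (organiser y) in its middle. Keep the force of scraper or gripper on organiser and plate under 25 N.
- grip_level (a point): Level of two black sprung noses, one at each end of the slot, 10 mm below the plate's upper face under slot_home. They fill 4 to 16 mm below that face and leave 56 mm between them. The blade pushes them apart against about 10 to 17 N at first, then less; once its shoulders are 15 mm or more below the face they let go, and the scraper falls when released.
- drawer_floor (a point): Middle of the shut drawer's inner floor, under slot_home, 121 mm below the plate's upper face: the 100 mm scraper fits below the plate standing up.
- slot_home (a point): Middle of the orange plate's travel, at its upper face, 130 mm above the organiser's origin. Plate and slot slide along the organiser's x: the slot's true middle lies anywhere up to 8 mm from this point along that x (none along y). This shift is not measured: find it by feel or sight. The plate resists sideways pushes with about 4 N.
- organiser_drawer (a joint): Grey drawer of the organiser with a small lip handle; 0 is shut, grows (m) as it slides out towards the organiser's -x. It starts shut.
- dispenser: Bystander: stainless steel push dispenser, 58 mm diameter, 138 mm high, spout to its +x; origin at its foot's centre.
- dustpan: Bystander: yellow dustpan, pan 190 x 210 mm with its handle towards its -x, 47 mm high; origin under the pan's centre.
- colander: Bystander: upturned green plastic colander, 216 mm diameter with two lugs, 100 mm high; origin under its centre.
- spray_refill: Bystander: blue plastic bottle, 70 mm diameter, 200 mm high; origin under its centre.
- paste_jar: Bystander: closed jar, 72 mm diameter, 75 mm high; origin under its centre.
- dish_brush: Bystander: dish brush lying along its x.
- caddy: Bystander: empty grey open caddy, 100 x 160 x 90 mm; origin under its centre.
Not all that is in view belongs to the job. What is meant by the scraper is not black or purple, and is the larger of those in its own colour.

How it is judged (in metres and radians):
On the way, in this order (a step that is already met when the one before it is completed fails the run):
1. the scraper is lifted out of its stand (z of scraper in the frame of stand above 0.05 m and contact force between scraper and stand below 0.1 N), for 0.1 s.
2. the blade stands in the slot, lower edge at least 10 mm below the plate's upper face, scraper upright (z of scraper in the frame of slot_home below -0.01 m and z of scraper_top in the frame of slot_home above 0.02 m and angle between scraper's own z axis and vertical below 0.2 rad and x of scraper in the frame of slot_home between -0.013 and 0.013 m and y of scraper in the frame of slot_home between -0.006 and 0.006 m), for 0.1 s.
At the end, for the whole second after the job is handed in: The whole scraper lies at rest inside the organiser, in the drawer: both its ends at least 12 mm below the plate's upper face and within the organiser's walls; the drawer is shut to within 10 mm, and every bystander is within 30 mm of where it began (x of scraper in the frame of organiser between -0.092 and 0.092 m and y of scraper in the frame of organiser between -0.072 and 0.072 m and z of each of scraper, scraper_top in the frame of organiser below 0.118 m and x of scraper_top in the frame of organiser between -0.092 and 0.092 m and y of scraper_top in the frame of organiser between -0.072 and 0.072 m and linear speed of scraper below 0.03 m/s and value of joint organiser_drawer below 0.01 m and distance of each of dispenser, dustpan, colander, spray_refill, paste_jar, dish_brush, caddy from where it was at the start of the episode below 0.03 m); the robot touches nothing.
It fails at once if the scraper presses on the organiser or its plate with more than 25 N (contact force between scraper and organiser above 25 N).
It fails at once if the gripper or arm presses on the organiser with more than 25 N (contact force between any of the fingers, the arm and organiser above 25 N).
It fails at once if the drawer is pulled open more than 20 mm (value of joint organiser_drawer above 0.02 m).
It fails at once if a bystander is moved more than 50 mm (distance of any of dispenser, dustpan, colander, spray_refill, paste_jar, dish_brush, caddy from where it was at the start of the episode above 0.05 m).
It also fails if it takes over 61 s, if anything falls off the work surface, if the arm or the gripper's body presses on something with over 40 N, if the wrist force passes 120 N, or if a joint passes its speed limit or range.

## Robot

A 6-joint arm with a two-finger parallel gripper is mounted at the origin on the work surface. World frame = base frame: x ahead of the robot, y to its left, z up, the work surface at z = 0. Lengths are in mm, angles in rad, forces in N, time in s.
With the tool pointing down it reaches from about 275 to 825 mm from the base axis. Payload 4.9 kg.
Tool frame: the origin (TCP) lies at the very end of the fingers, on their centre line; the grasp point (between the pads) lies 19 mm behind it; z points along the fingers, y is the direction in which the jaws open and shut (so a half turn about z gives the same grasp; the last joint's range is limited). The gripper opens to 85 mm and grips with 20 to 120 N. Pads are 22 mm wide; open, the fingers measure 114 mm over their backs; the gripper's body (76 mm by 85 mm) begins 54 mm behind the grasp point. The pads swing forward as they close: fully open they stand 13 mm farther back than shut.
Start: joints at [-1.414, 0.326, -0.193, 1.052, 0, 1.437], TCP at [157.707, -526.922, 231.281] pointing down, gripper open.
Joint ranges: [-2.65, 2.65], [-0.97, 1.79], [-1.3, 1.35], [-1.93, 2.1], [-1.47, 1.37], [-3.14, 3.14]. Speed limits (rad/s): [2.57, 2.57, 3.14, 3.14, 3.14, 3.14].

## Interface

Orientations are given as [roll, pitch, yaw] about the fixed x, y, z axes, in that order (R = Rz(yaw) Ry(pitch) Rx(roll)).
In Python, from bench import bot, solve_ik, imaging gives the robot as it stands. Calls block until the motion is done:
- bot.move_ptp(position, orientation): joint-space move of the TCP to a pose.
- bot.movel(position, rot=None, max_speed=150, threshold=None): straight line of the TCP; rot=None keeps the orientation; max_speed is the mean speed in mm/s. With threshold (N) it stops when the force on the tool has changed by that much, and returns True; else False.
- bot.move_j(angles): joint-space move.
- bot.grip(opening, effort=None): opening from 0.0 (shut) to 1.0 (fully open); effort is the grip in N (None keeps the last); returns when the fingers have stopped.
- bot.dwell(seconds).
- solve_ik(position, orientation): joint angles nearest the present ones, or None.
- bot.get_state(): the state.
- imaging.capture(name): name is "scene" or "top" or "wrist"; returns the picture (420x560x3 uint8, blue, green, red); there is no depth.
- imaging.camera_model(name): a dict with "K" (3x3 intrinsics, pixels), "position" and "rotation" of the camera in the world. Camera axes: x right, y up, looking along -z (the intrinsics and any distortion apply to the point x, -y, -z); pixel columns grow to the right and rows downward; lengths in mm; the calibration is good to about 2 mm. A picture is of the moment at which its call begins: read the wrist's pose just before it. camera_model takes no time and is no camera call; for the wrist camera it gives the pose at the moment of the call.
A pose or a line that the arm cannot do raises bot.IKError and nothing moves.
- bot.sign_off(): hands the job in, once; it reports no verdict.
The state is a dict: "t": time; "qpos": joint angles; "joint_velocities": joint speeds; "effort": joint torques, N m; "tcp_pos": TCP position; "orientation": TCP orientation; "contact_force": force on the tool from outside, world axes, zero at the start; "wrist_torque": the same for the moment, N m; "opening": opening from 0.0 (shut) to 1.0 (fully open).
Only numpy, scipy, OpenCV 4.12 (cv2) and the standard library are available. Lean on these libraries where they do the work, as an engineer would, in place of code of your own. Each camera call takes 0.05 s, during which the arm holds its last target.

## Working session

There is one attempt and no reset: what is moved stays moved. The work goes in short steps, each a Python script; the robot and the scene stay as the last script left them, time stands still between calls to the robot, and variables do not carry over. Pictures are saved under pics/ and viewed, and the job is handed in when it is done.

```bash
ls; mkdir -p pics
python3 - <<'E'
from bench import bot, solve_ik, imaging
import cv2
for n in ("scene","top","wrist"):
    cv2.imwrite(f"pics/{n}0.png",imaging.capture(n))
    m=imaging.camera_model(n); print(n,m)
print(bot.get_state())
E
```

```text
pics
scene {'K': array([[387.20002918,   0.        , 276.79060298],
       [  0.        , 387.20002918, 204.00475842],
       [  0.        ,   0.        ,   1.        ]]), 'position': array([1458.04245144, -416.52752224,  806.6693365 ]), 'rotation': array([ 0.94619255, -0.01354058,  1.1611228 ])}
top {'K': array([[546.63067541,   0.        , 279.78771892],
       [  0.        , 546.63067541, 211.49890869],
       [  0.        ,   0.        ,   1.        ]]), 'position': array([ 152.63721041,  -40.25667925, 2076.75234063]), 'rotation': array([ 0.22337621,  0.00255128, -1.58558155])}
wrist {'K': array([[304.3929227 ,   0.        , 286.18638007],
       [  0.        , 304.3929227 , 208.4342427 ],
       [  0.        ,   0.        ,   1.        ]]), 'position': array([ 229.59112411, -504.6280178 ,  372.65681704]), 'rotation': array([-2.96746483e-01,  1.04960903e-03, -1.27949112e+00])}
{'t': 0.15, 'qpos': array([-1.41421045e+00,  3.26768200e-01, -1.93364860e-01,  1.05197557e+00,
       -8.46771350e-06,  1.43659617e+00]), 'joint_velocities': array([-0.00125784, -0.00424596,  0.00366464, -0.0001502 , -0.00055962,
        0.0005247 ]), 'effort': array([-3.76696780e-04, -4.43704748e+01,  2.62663472e+01,  1.05055387e-02,
       -1.46399625e-04,  3.01042306e-06]), 'tcp_pos': array([ 157.62746898, -526.47157998,  230.68060807]), 'orientation': array([-3.14029102e+00, -1.67191244e-04,  2.90785925e-01]), 'contact_force': array([-0.70775536, -0.05138804, -0.19270594]), 'wrist_torque': array([ 0.013563  , -0.05390154,  0.01411741]), 'opening': 1.0024747886954706}
```

View pics/scene0.png

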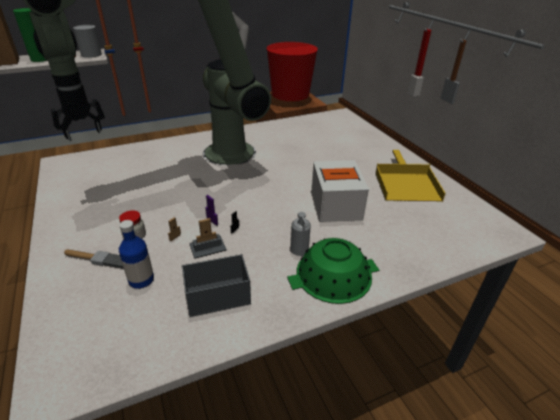

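View pics/top0.png

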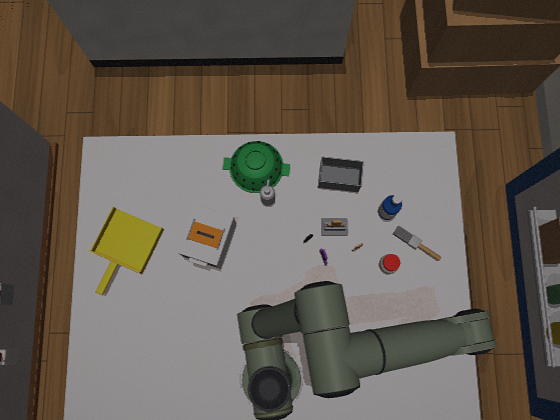

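View pics/wrist0.png

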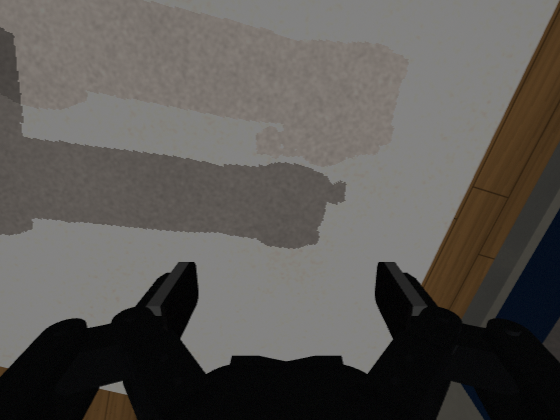

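```bash
cat > h.py <<'E'
from bench import bot, solve_ik, imaging
import numpy as np, cv2
from scipy.spatial.transform import Rotation as R
def ray(m,u,v):
    d=np.linalg.inv(m["K"])@[u,v,1.]; d=np.array([d[0],-d[1],-d[2]])
    return R.from_euler('xyz',m["rotation"]).apply(d)
def onz(m,u,v,z):
    d=ray(m,u,v); p=np.array(m["position"]); return p+d*(z-p[2])/d[2]
def proj(m,P):
    q=R.from_euler('xyz',m["rotation"]).inv().apply(np.atleast_2d(P)-m["position"])
    q=q*[1,-1,-1]; h=q@m["K"].T; return h[:,:2]/h[:,2:]
def snap(n,name):
    m=imaging.camera_model(n); im=imaging.capture(n); cv2.imwrite(f"pics/{name}.png",im); np.save(f"pics/{name}.npy",m,allow_pickle=True); return m,im
def load(name): return np.load(f"pics/{name}.npy",allow_pickle=True).item()
def st():
    s=bot.get_state(); print("t%.2f"%s["t"],"tcp",s["tcp_pos"].round(1),"o",s["orientation"].round(3),"F",s["contact_force"].round(2),"M",s["wrist_torque"].round(3),"op",round(s["opening"],3)); return s
E
python3 - <<'E'
from h import *
m=imaging.camera_model("top")
for n,u,v,z in [("stand",334,227,34),("scr top",336,224,108),("small brown",357,247,20),("plate",206,234,130),("purple",323,257,30),("black",308,238,30),("dispenser",267,195,100),("bottle",391,205,180)]:
    print(n,onz(m,u,v,z).round())
im=cv2.imread("pics/top0.png")
a=cv2.resize(im[190:280,160:260],None,fx=5,fy=5,interpolation=cv2.INTER_CUBIC)
b=cv2.resize(im[200:270,290:380],None,fx=5,fy=5,interpolation=cv2.INTER_CUBIC)
cv2.imwrite("pics/ca.png",a);cv2.imwrite("pics/cb.png",b)
im=cv2.imread("pics/scene0.png")
cv2.imwrite("pics/cc.png",cv2.resize(im[185:265,150:260],None,fx=7,fy=7,interpolation=cv2.INTER_CUBIC))
E
```

```text
stand [ 553. -247.   34.]
scr top [ 550. -248.  108.]
small brown [ 477. -333.   20.]
plate [515. 226. 130.]
purple [ 439. -202.   30.]
black [ 513. -148.   30.]
dispenser [666.   5. 100.]
bottle [ 601. -439.  180.]
```

View pics/ca.png

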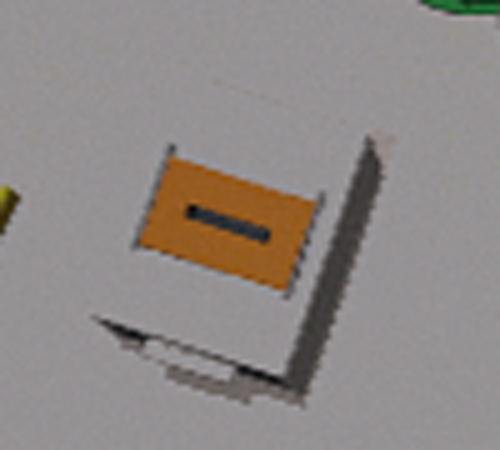

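View pics/cb.png

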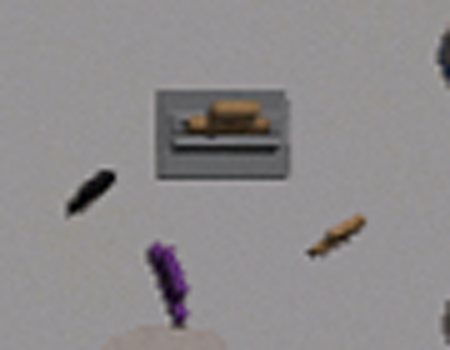

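View pics/cc.png

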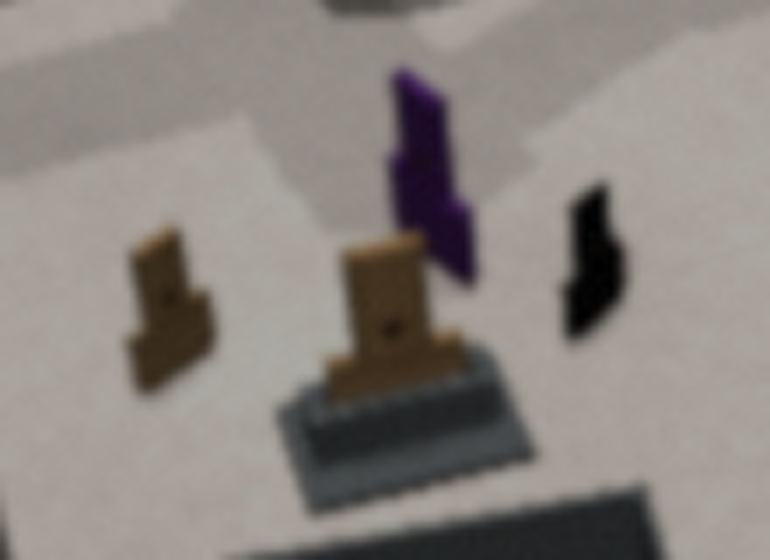

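Candidates in scene0: brown in the stand (206,230), smaller brown free-standing (174,228), purple (211,208), black (235,220). I choose the one in the stand: it is brown, the larger of the two browns, and it is in the stand, confirmed by the crop. Next I look at the organiser and the stand up close with the wrist camera.

Run:
```python
from h import *
bot.move_ptp([515,226,235],[np.pi,0,np.pi/2-.33]); s=st(); print(s["qpos"].round(2))
snap("wrist","w_org")
bot.move_ptp([551,-247,215],[np.pi,0,np.pi/2]); s=st(); print(s["qpos"].round(2))
snap("wrist","w_std")
```

```text
t3.08 tcp [515.4 225.3 235. ] o [3.141 0.    1.24 ] F [ 0.01 -0.07  0.28] M [-0.027 -0.031 -0.041] op 1.005
[ 0.28  0.35 -0.15  1.07 -0.    2.18]
t4.86 tcp [ 551.3 -246.1  215.1] o [ 3.141 -0.     1.572] F [-0.22 -0.13  1.44] M [-0.023 -0.035  0.013] op 0.997
[-0.54  0.44 -0.07  1.06  0.    1.03]
```

View pics/w_org.png

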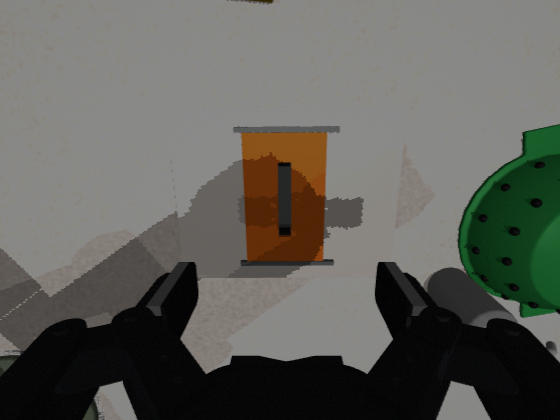

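View pics/w_std.png

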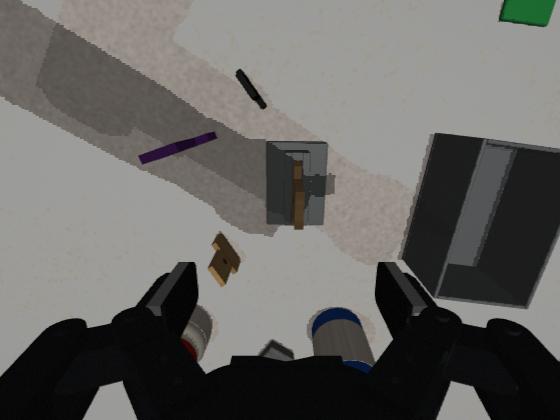

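Run:
```python
import cv2
im=cv2.imread("pics/w_std.png"); cv2.imwrite("pics/z1.png",cv2.resize(im[130:240,250:345],None,fx=5.4,fy=5.4,interpolation=cv2.INTER_CUBIC))
im=cv2.imread("pics/w_org.png"); cv2.imwrite("pics/z2.png",cv2.resize(im[115:285,160:410],None,fx=3.2,fy=3.2,interpolation=cv2.INTER_CUBIC))
```

```text
(no output)
```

View pics/z1.png

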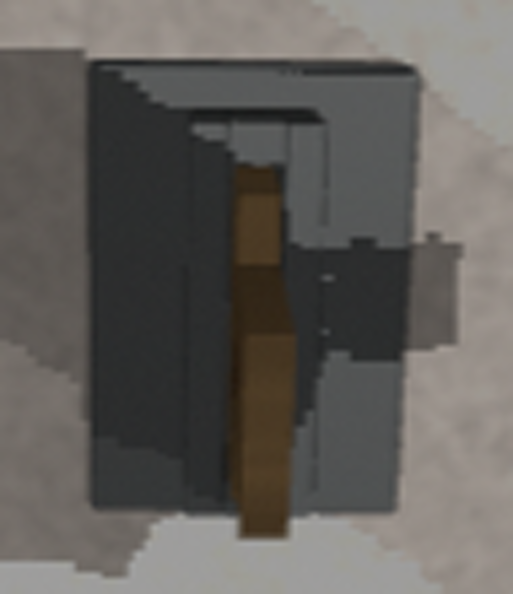

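View pics/z2.png

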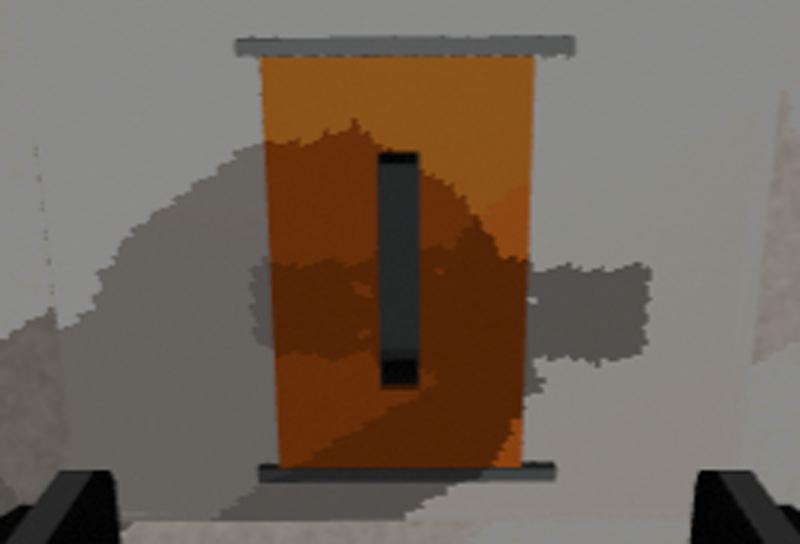

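Run:
```python
from h import *
m=load("w_std"); f=lambda x,y,z: onz(m,250+(x+.5)/5.4-.5,130+(y+.5)/5.4-.5,z).round(1)
print("top",[f(*p,108) for p in [(245,335),(297,333),(288,537),(238,537)]])
print("sh",[f(*p,53) for p in [(238,195),(281,195),(279,265),(235,265)]])
print("groove?",[f(*p,34) for p in [(230,115),(288,115),(325,115),(190,115)]])
print("top edges z34",[f(*p,34) for p in [(95,65),(418,70),(400,510),(92,510)]])
m=load("w_org"); g=lambda x,y,z: onz(m,160+(x+.5)/3.2-.5,115+(y+.5)/3.2-.5,z)
P=[g(*p,130) for p in [(378,152),(419,152),(419,388),(381,388)]]
print("slot",np.round(P,1),np.mean(P,0))
a=(P[0]+P[1]-P[2]-P[3])/2; print("slot len",np.linalg.norm(a),"ydir yaw",np.arctan2(-a[0],a[1]), "w",np.linalg.norm(P[0]-P[1]),np.linalg.norm(P[2]-P[3]))
Q=[g(*p,130) for p in [(261,57),(534,57),(523,467),(280,467)]]; print("plate",np.round(Q,1),np.mean(Q,0))
a=(Q[0]+Q[1]-Q[2]-Q[3])/2; print(np.linalg.norm(a),np.arctan2(-a[0],a[1]),np.linalg.norm(Q[0]-Q[1]),np.linalg.norm(Q[2]-Q[3]))
```

```text
top [array([ 559.1, -232.3,  108. ]), array([ 567.2, -231.9,  108. ]), array([ 566.4, -265.9,  108. ]), array([ 558.3, -265.9,  108. ])]
sh [array([ 559.3, -219.2,   53. ]), array([ 567.2, -219.1,   53. ]), array([ 567.1, -232.3,   53. ]), array([ 558.8, -232.3,   53. ])]
groove? [array([ 558.1, -206.6,   34. ]), array([ 569.3, -206.6,   34. ]), array([ 576.5, -206.6,   34. ]), array([ 550.3, -206.6,   34. ])]
top edges z34 [array([ 532. , -197.1,   34. ]), array([ 594.2, -198. ,   34. ]), array([ 594.2, -288.1,   34. ]), array([ 529.8, -288.2,   34. ])]
slot [[521.8 264.2 130. ]
 [531.6 260.9 130. ]
 [511.  200.  130. ]
 [501.2 203.3 130. ]] [516.42680142 232.09826004 130.        ]
slot len 64.32106010909193 ydir yaw -0.32635677050565104 w 10.387440051262555 10.363124730507923
plate [[502.3 295.7 130. ]
 [565.9 273.8 130. ]
 [530.9 168.  130. ]
 [466.6 190.1 130. ]] [516.45218819 231.8781984  130.        ]
111.49400755327213 -0.3229758644342634 67.24336244264141 68.00938739625245
```

The w_std crop shows the handle's top face centred at about pixel (299,211) with no visible lean. In w_org the slot is centred at about pixel (284,199). Widths come out right (8.1 mm and 34 mm for the handle, 64 mm for the slot), so I'm grasping now.

Run:
```python
from h import *
o=[np.pi,0,np.pi/2-.024]
bot.grip(0.5,40)
bot.move_ptp([562.8,-249.1,135],o)
bot.movel([562.8,-249.1,80],max_speed=80); st()
bot.grip(0.0,50); st()
bot.dwell(0.2); st()
bot.movel([562.8,-249.1,170],max_speed=60); st()
bot.movel([562.8,-249.1,250],max_speed=150); st()
snap("wrist","w_held")
```

```text
t6.65 tcp [ 563.1 -249.3   80.4] o [3.141 0.    1.547] F [-0.32  0.45  0.16] M [-0.049  0.024 -0.003] op 0.5
t7.06 tcp [ 563.1 -249.4   80.6] o [3.141e+00 1.000e-03 1.547e+00] F [-0.24 -0.18  3.63] M [-0.009  0.206  0.03 ] op 0.088
t7.26 tcp [ 563.2 -249.4   80.6] o [3.141e+00 1.000e-03 1.547e+00] F [-1.59  0.48  6.07] M [ 0.013  0.267 -0.048] op 0.084
t8.91 tcp [ 562.6 -249.   169.5] o [-3.141 -0.     1.547] F [ 0.1   0.24 -1.32] M [ 0.014  0.052 -0.055] op 0.083
t9.59 tcp [ 562.4 -248.9  249.1] o [-3.141e+00 -1.000e-03  1.547e+00] F [-0.53  0.47 -0.36] M [-0.003  0.082  0.003] op 0.084
```

View pics/w_held.png

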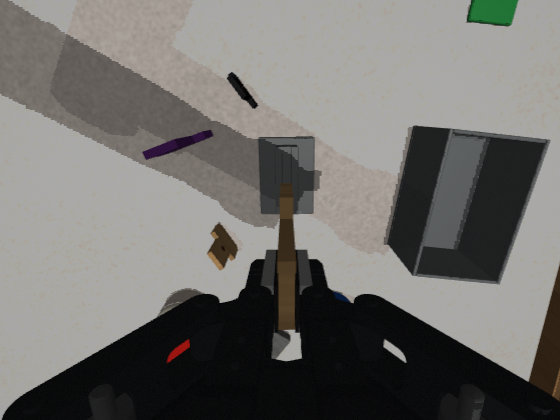

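Run:
```python
import cv2
im=cv2.imread("pics/w_held.png"); im=cv2.convertScaleAbs(im,alpha=1.6); cv2.imwrite("pics/z3.png",cv2.resize(im[175:340,235:335],None,fx=3.6,fy=3.6,interpolation=cv2.INTER_CUBIC))
cv2.imwrite("pics/z4.png",cv2.resize(im[178:225,265:310],None,fx=12,fy=12,interpolation=cv2.INTER_CUBIC))
```

```text
(no output)
```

View pics/z3.png

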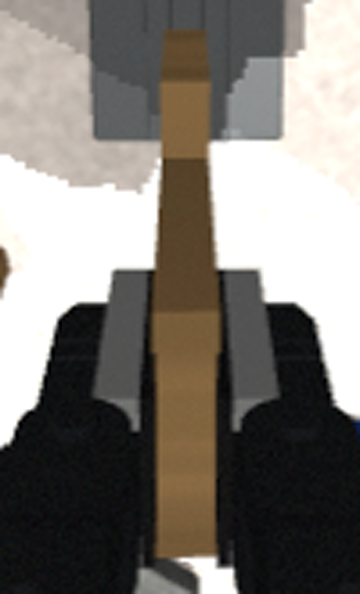

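View pics/z4.png

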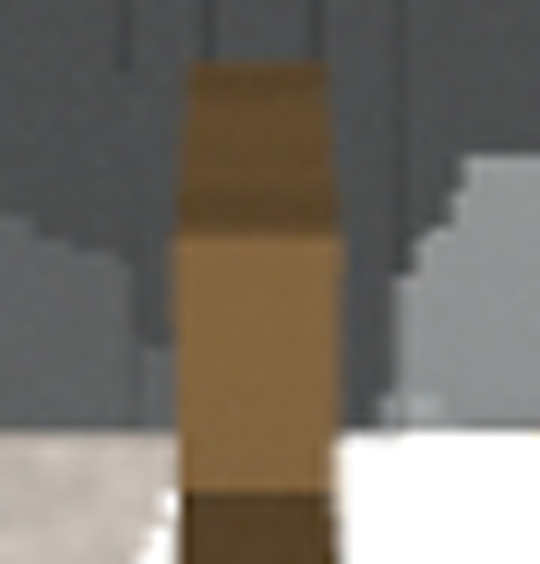

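```bash
cat > fit.py <<'E'
from h import *
from scipy.optimize import least_squares
m=load("w_held")
tcp=np.array([562.4,-248.9,249.1]); T=R.from_euler('xyz',[np.pi,0,np.pi/2-.024])
obs=[((-4,30,45),(278.95,197.4)),((4,30,45),(293.1,197.4)),((-4,17,45),(279.5,218.3)),((4,17,45),(292.4,218.3)),
((-4,26,0),(280.4,182.7)),((4,26,0),(291.6,182.7)),((-4,17,100),(277.1,261.3)),((4,17,100),(295.7,261.3)),((-4,-17,100),(278.2,329.3)),((4,-17,100),(294.9,329.3))]
X=np.array([o[0] for o in obs],float); U=np.array([o[1] for o in obs])
B=R.from_euler('z',-.024)
def W(p,X): return tcp+B.apply(R.from_rotvec(p[3:]).apply(X-[0,0,72])+p[:3])
r=least_squares(lambda p:(proj(m,W(p,X))-U).ravel(),np.zeros(6),loss='soft_l1',f_scale=.5)
print("offset of scraper pt z72 from tcp (scraper axes)",r.x[:3].round(2),"rotvec",r.x[3:].round(4)); print(r.fun.reshape(-1,2).round(2))
print("origin off",(R.from_rotvec(r.x[3:]).apply([0,0,-72])+r.x[:3]).round(2))
E
python3 fit.py
```

```text
offset of scraper pt z72 from tcp (scraper axes) [ 0.46 -0.13 -1.79] rotvec [0.0123 0.0027 0.0027]
[[ 0.18 -0.59]
 [-0.15 -0.63]
 [-0.17 -0.32]
 [ 0.45 -0.35]
 [ 0.    2.76]
 [-0.14  2.73]
 [-0.26  0.5 ]
 [ 0.2   0.44]
 [-0.5  -0.14]
 [ 0.43 -0.2 ]]
origin off [  0.26   0.75 -73.79]
```

Run:
```python
from h import *
o=[np.pi,0,np.pi/2-.327]
p=[515.9,232.0]
bot.move_ptp(p+[255],o); st()
bot.movel(p+[214],max_speed=100); bot.dwell(.2); s=st()
snap("wrist","w_pre")
print(bot.movel(p+[196],max_speed=15,threshold=4)); st()
snap("wrist","w_in1")
```

```text
t11.40 tcp [516.3 231.3 254.9] o [3.141 0.    1.243] F [ 0.65  0.73 -0.74] M [ 0.04   0.033 -0.007] op 0.085
t12.16 tcp [516.5 232.1 214.8] o [ 3.140e+00 -1.000e-03  1.244e+00] F [ 0.01  0.09 -0.05] M [-0.07  -0.013  0.02 ] op 0.085
False
t13.56 tcp [516.  232.  196.1] o [ 3.141 -0.     1.244] F [-0.5  -0.36 -0.19] M [ 0.016  0.028 -0.019] op 0.084
```

View pics/w_in1.png

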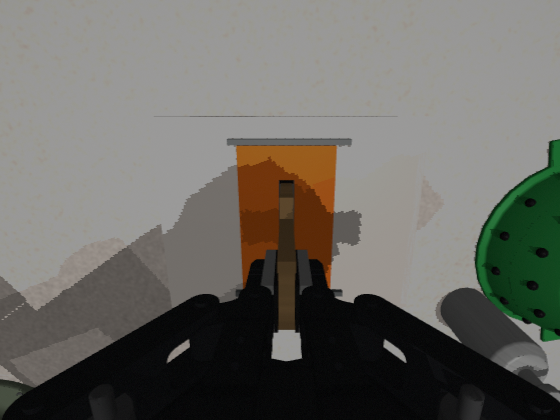

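Run:
```python
from h import *
p=[515.9,232.0]
bot.grip(0.0,90)
for z in (192,189,186,183,180):
    r=bot.movel(p+[z],max_speed=12,threshold=12); st()
    if r: print("stop"); break
snap("wrist","w_in2"); snap("scene","s_in2")
```

```text
t14.31 tcp [515.8 232.  191.9] o [-3.141  0.     1.244] F [ 0.05 -0.65 -0.27] M [ 0.042 -0.002  0.057] op 0.073
t14.71 tcp [516.4 232.  190. ] o [ 3.140e+00 -1.000e-03  1.244e+00] F [-1.39 -1.38  6.06] M [-0.141  0.327  0.02 ] op 0.075
t15.11 tcp [516.8 232.  186.8] o [ 3.139e+00 -1.000e-03  1.244e+00] F [ 1.53 -0.8   3.59] M [-0.227 -0.29  -0.033] op 0.075
t15.51 tcp [516.  231.9 182.7] o [-3.142  0.     1.244] F [ 0.18 -0.68  2.42] M [-0.197 -0.445  0.06 ] op 0.075
t15.91 tcp [515.6 232.  179.6] o [-3.141  0.     1.244] F [ 0.47 -0.19  0.99] M [-0.109 -0.3   -0.031] op 0.074
```

View pics/w_in2.png

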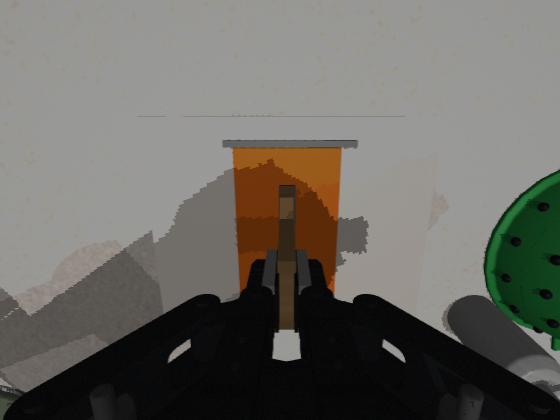

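Run:
```python
from h import *
p=[515.9,232.0]
for z in (174,168,162,156,150,146,142,138):
    r=bot.movel(p+[z],max_speed=20,threshold=12); st()
    if r: print("stop"); break
snap("wrist","w_in3"); snap("scene","s_in3")
im=cv2.imread("pics/s_in3.png"); cv2.imwrite("pics/z5.png",cv2.resize(im[100:230,270:410],None,fx=4,fy=4,interpolation=cv2.INTER_CUBIC))
```

```text
t16.46 tcp [515.8 231.9 173.6] o [-3.141  0.     1.244] F [0.99 0.17 0.61] M [-0.09  -0.262  0.026] op 0.075
t16.91 tcp [515.8 231.9 167.6] o [-3.141  0.     1.244] F [ 0.99  0.53 -0.07] M [-0.107 -0.267  0.053] op 0.077
t17.36 tcp [515.8 231.9 161.6] o [-3.141  0.     1.244] F [ 1.89 -1.08 -0.05] M [-0.168 -0.314 -0.03 ] op 0.074
t17.81 tcp [515.8 231.9 155.6] o [-3.141  0.     1.244] F [ 1.63 -0.12 -0.02] M [-0.137 -0.281 -0.04 ] op 0.075
t18.26 tcp [515.8 231.9 149.6] o [-3.141  0.     1.244] F [ 1.67 -0.04 -0.46] M [-0.113 -0.325  0.029] op 0.073
t18.61 tcp [515.6 231.8 145.3] o [-3.141e+00  1.000e-03  1.244e+00] F [ 0.7  -0.22 -3.67] M [-0.106 -0.402  0.005] op 0.074
t18.96 tcp [515.5 232.1 141.8] o [-3.141  0.     1.244] F [ 0.42 -0.16 -0.47] M [ 0.062 -0.04  -0.013] op 0.077
t19.31 tcp [515.7 232.  137.9] o [-3.141  0.     1.244] F [ 0.48  0.59 -0.41] M [ 0.025 -0.021 -0.034] op 0.076
```

View pics/w_in3.png

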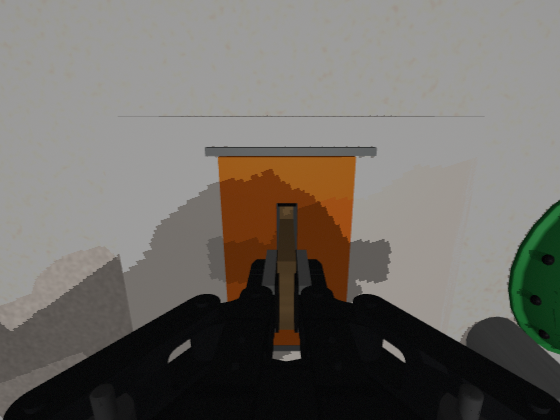

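View pics/z5.png

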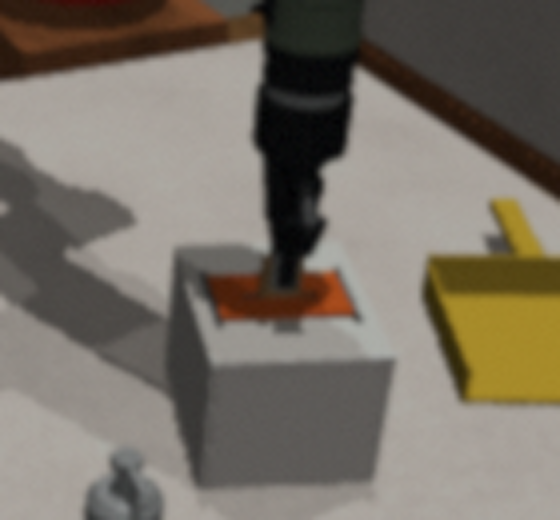

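The noses let go at about z 145 (the force jumped to −3.7 N, then fell to about 0). w_in3 shows the handle standing in the slot at pixel (287,250), shoulders below the plate. Releasing now.

Run:
```python
from h import *
bot.grip(0.5); st(); bot.dwell(.3)
bot.movel([515.9,232.0,235],max_speed=80); bot.dwell(.3); st()
snap("wrist","w_end"); snap("scene","s_end"); snap("top","t_end")
im=cv2.imread("pics/w_end.png"); cv2.imwrite("pics/z6.png",cv2.resize(cv2.convertScaleAbs(im[115:285,160:410],alpha=1.5),None,fx=3.2,fy=3.2,interpolation=cv2.INTER_CUBIC))
```

```text
t19.85 tcp [516.  232.  138.1] o [ 3.142 -0.     1.244] F [-0.59 -0.51 -0.5 ] M [ 0.033  0.004 -0.024] op 0.497
t21.82 tcp [515.8 232.  234.8] o [-3.141  0.     1.244] F [-0.67  0.1   0.11] M [-0.03  -0.01   0.014] op 0.504
```

View pics/z6.png

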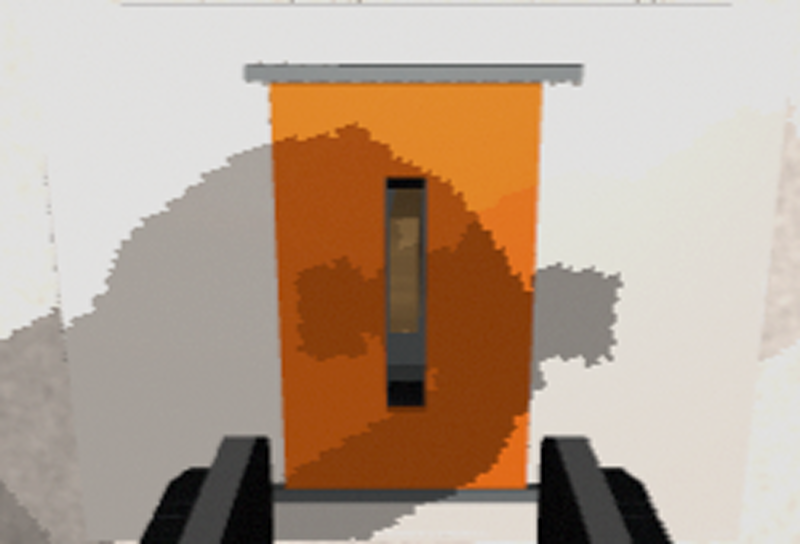

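View pics/s_end.png

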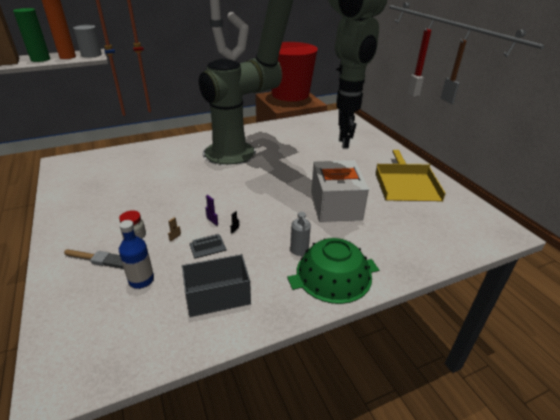

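View pics/t_end.png

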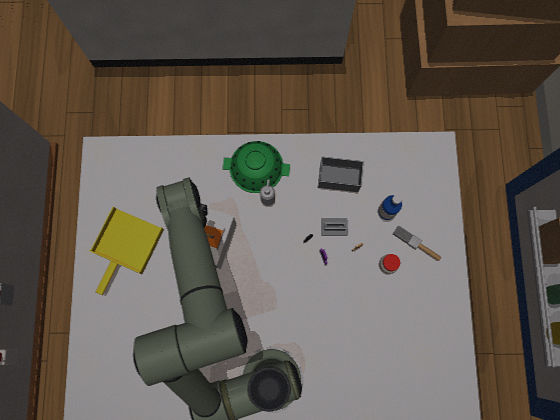

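The scraper stands upright under the slot: handle top at crop pixel (404,275), seen through the plate, with the stand empty and the bystanders in place. I'll check its depth below the plate from two more views.

Run:
```python
from h import *
o=[np.pi,0,np.pi/2-.327]; e=np.array([.319,.948])
c=np.array([515.9,232.0])
for i,d in enumerate((-75,-130)):
    q=c+e*d; bot.move_ptp([*q,200],o); bot.dwell(.3); st()
    m,im=snap("wrist",f"w_v{i}")
    u,v=proj(m,[[516,232,125]])[0].astype(int); u0,v0=max(u-50,0),max(v-50,0); print(u0,v0)
    cv2.imwrite(f"pics/v{i}.png",cv2.resize(cv2.convertScaleAbs(im[v0:v0+110,u0:u0+100],alpha=1.8),None,fx=5,fy=5,interpolation=cv2.INTER_CUBIC))
```

```text
t22.69 tcp [492.6 161.7 200.5] o [ 3.141e+00 -1.000e-03  1.245e+00] F [-0.6  -0.56  0.45] M [-0.02  -0.066  0.044] op 0.498
235 67
t23.38 tcp [474.7 109.4 200. ] o [ 3.141 -0.     1.245] F [ 0.49 -0.36 -0.2 ] M [-0.03  -0.01  -0.004] op 0.501
235 0
```

View pics/v0.png

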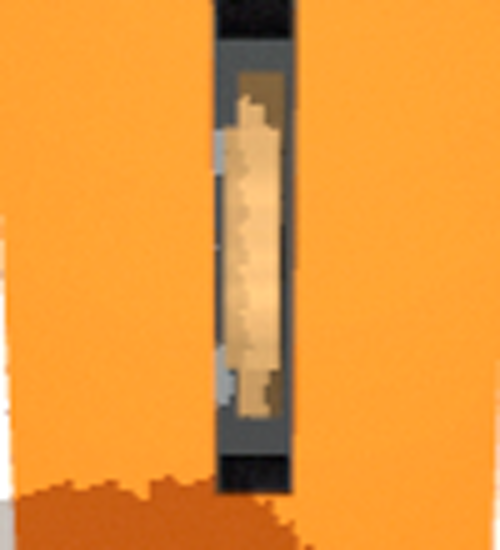

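View pics/v1.png

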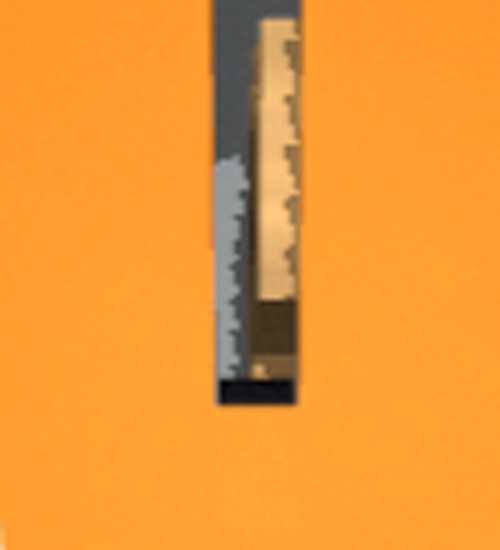

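Run:
```python
from h import *
bot.dwell(.5)
for i in (2,):
    m,im=snap("wrist",f"w_v{i}")
    cv2.imwrite(f"pics/v{i}.png",cv2.resize(cv2.convertScaleAbs(im[0:110,235:335],alpha=1.8),None,fx=5,fy=5,interpolation=cv2.INTER_CUBIC))
# depth from handle length in v0,v1: rows
for nm,v0,a,b in (("w_v0",67,128,370),("w_v1",0,18,299)):
    m=load(nm)
    for z in (105,109,113,118,124):
        A=onz(m,235+265/5,v0+(a+.5)/5-.5,z);B=onz(m,235+265/5,v0+(b+.5)/5-.5,z)
        print(nm,z,np.linalg.norm(A-B).round(2),((A+B)/2).round(1))
```

```text
w_v0 105 34.61 [518.  231.4 105. ]
w_v0 109 34.03 [517.9 231.5 109. ]
w_v0 113 33.45 [517.9 231.5 113. ]
w_v0 118 32.72 [517.9 231.5 118. ]
w_v0 124 31.84 [517.9 231.6 124. ]
w_v1 105 34.49 [517.9 232.5 105. ]
w_v1 109 33.91 [517.5 231.7 109. ]
w_v1 113 33.33 [517.2 230.8 113. ]
w_v1 118 32.6 [516.8 229.7 118. ]
w_v1 124 31.73 [516.3 228.4 124. ]
```

View pics/v2.png

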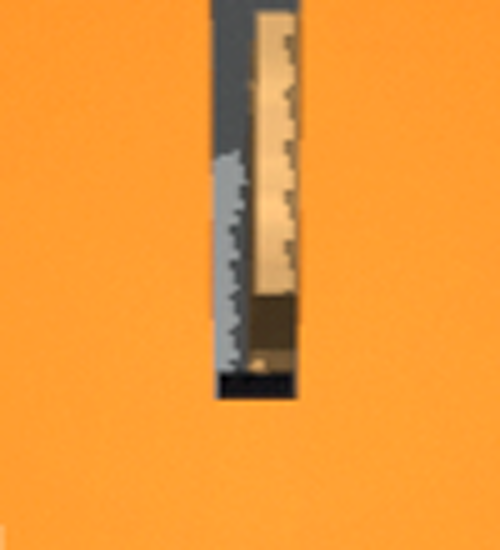

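Run:
```python
from h import *
bot.move_ptp([492,161.8,260],[np.pi,0,np.pi/2-.327]); bot.dwell(2)
for i in (3,4):
    m,im=snap("wrist",f"w_v{i}"); u,v=proj(m,[[516,232,125]])[0].astype(int); v0=max(v-50,0)
    cv2.imwrite(f"pics/v{i}.png",cv2.resize(cv2.convertScaleAbs(im[v0:v0+100,u-50:u+50],alpha=1.8),None,fx=5,fy=5,interpolation=cv2.INTER_CUBIC)); bot.dwell(1.5)
a=cv2.imread("pics/v3.png");b=cv2.imread("pics/v4.png"); cv2.imwrite("pics/v34.png",cv2.resize(np.hstack([a,b]),None,fx=.8,fy=.8)); st()
```

```text
t29.50 tcp [492.  161.8 260. ] o [ 3.142 -0.     1.244] F [-0.3  -0.07  0.18] M [-0.007  0.014 -0.024] op 0.499
```

View pics/v34.png

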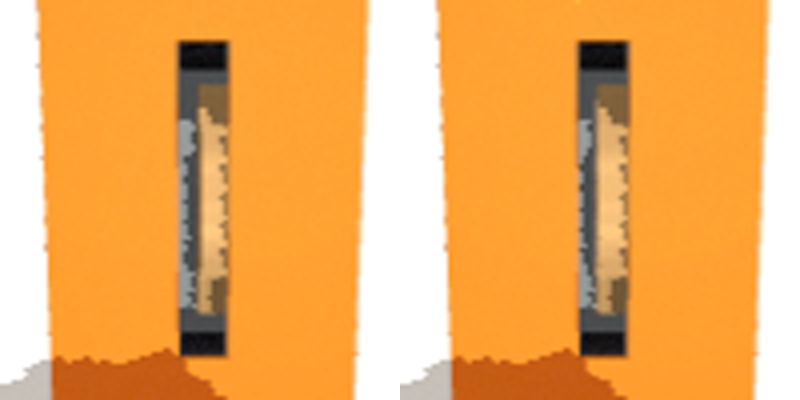

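Run:
```python
from h import *
print(bot.sign_off())
```

```text
the job is handed in; nothing more can be done
None
```

I gripped the bamboo scraper by its handle, lifted it out of the stand and posted it blade first through the slot. I pushed it past the sprung noses, released it and backed the arm clear. I signed off at about 29.5 s; sign-off gives no verdict.

- **Forces:** the highest vertical force I read on the way in was about 6 N, against the 25 N limit. Readings were taken between steps, so a short peak could have been higher. The slot was found on the first descent with no contact on the plate.
- **Scraper in the drawer:** two camera views put the handle top at about 109 mm, roughly 21 mm below the plate face. That matches the scraper standing on the drawer floor.
- **One disagreement:** the handle shifted a few mm sideways between the first views after the drop, probably settling into a slight lean. It showed no motion in later pictures covering about 5 s.
- **Everything else:** the bystanders stood where they had been in the last scene and top pictures, judged by eye. I did not measure the drawer separately, but nothing touched it, and no gap showed in the scene pictures.

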